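Press the toothed axle cap onto a mobile-robot wheel

TASK

Pick up the toothed axle cap from the bench, set it upright over the upright axle, and press it straight and gently down the shaft until its flange bears on the wheel's spring washer and has squeezed it about half-way (some 3 mm of its 6), so that the teeth hold it there tight. Never squash the spring washer flat or strain the axle post; then let go and leave the other parts where they lie.

Things in the scene. Friction and masses are not known exactly. Their poses are not given: they have to be found in the camera images.
- cap_center (a point): Toothed axle cap (hat-shaped push nut), loose, plain steel, standing flange down on the bench, 36 mm tall, about 150 g: round flange 44 mm across and 4 mm thick at the bottom, with fine radial lines; above it a closed round barrel 28 mm across, the grip. Fingertips may rest on the flange and push on it, or push on the flat top. This point: on its axis, 18 mm above its underside; z up.
- cap_mouth (a point): Centre of the cap's underside: mouth of a blind bore 15 mm across, 33 mm deep. Four sprung teeth stand into the bore 4 mm above the underside, 9 mm between tips: they spread over the axle's taper (push up to 10 N), then bite. From there the cap slides down only under a steady push of about 12 N and stays where it is left, springing back up by some 1 mm when let go on the washer.
- axle: Assembly post, fixed: square aluminium base plate 130 x 130 x 14 mm with a plain upright steel axle 12 mm in diameter in its middle, carrying a rubber-tyred wheel 100 mm across that lies flat. Origin: underside of the base plate, on the axle's line; z is up along the axle. It must not be loaded with over 50 N in all.
- axle_tip (a point): The axle's top end, on its line, 100 mm above the bench. The end is tapered: 6 mm across at the tip, 8.6 mm across 1 mm below, the full 12 mm from 7.5 mm below the tip down.
- washer (a joint): Spring washer: flat steel ring 40 mm across on a wave spring on the wheel's hub, round the axle. Value: how far it is pressed down, 0 free, 6 mm flat; 0.8 N at first, then 2 N per mm more. Its free top lies 18 to 28 mm below the axle's tip, differing from wheel to wheel (shims), so it must be felt: once the cap's flange meets it, the push rises above that needed for sliding.
- bearing_center (a point): Bystander: steel ball bearing ring, 42 mm across, 12 mm tall, flat on the bench near the cap. Its centre. To be left alone.
- spacer_center (a point): Bystander: aluminium spacer sleeve, 34 mm across, 30 mm tall, standing near the cap, open at the top. Its centre. To be left alone.
- driver_grip (a point): Bystander: screwdriver with black handle lying on the bench beyond the cap. Middle of its handle. To be left alone.

How it is judged:
By the outcome, as a careful person would: the job done as asked, in the order asked, and still so for the second after the job is handed in, with the robot touching nothing.
It also fails if it takes over 40 s, if anything falls off the work surface, if the arm or the gripper's body presses on something with over 40 N, if the wrist force passes 120 N, or if a joint passes its speed limit or range.

ROBOT

A 7-joint arm with a two-finger parallel gripper is mounted at the origin on the work surface. World frame = base frame: x ahead of the robot, y to its left, z up, the work surface at z = 0. Lengths are in m, angles in rad, forces in N, time in s.
With the tool pointing down it reaches from about 0.4 to 0.85 m from the base axis. Payload 4.4 kg.
Tool frame: the origin (TCP) lies between the finger pads; the fingertips stand 17 mm ahead of it and the grasp point (between the pads) lies 2 mm behind it; z points along the fingers, x is the direction in which the jaws open and shut, and the axes are right-handed (so a half turn about z gives the same grasp; the last joint's range is limited). The gripper opens to 94 mm and grips with 3 to 60 N. Pads are 16 mm wide; open, the fingers measure 119 mm over their backs; the gripper's body (75 mm by 177 mm) begins 78 mm behind the grasp point.
Start: joints at [-1.28, 0.628, 0.038, 1.517, -0.027, 0.996, -0.02], TCP at [0.227, 0.609, 0.222] pointing down, gripper open.
Joint ranges: [-3.06, 3.06], [-0.37, 2.12], [-1.25, 1.32], [0.18, 2.47], [-1.1, 4.24], [0.23, 1.98], [-2.94, 2.94]. Speed limits (rad/s): [2.57, 2.57, 3.14, 3.14, 3.14, 3.14, 3.14].

INTERFACE

Orientations are given as a rotation vector (axis times angle).
In Python, from plant import get_state, capture, camera_info, job, trace, landmark_of gives the robot as it stands.
- The arm moves only by the tool move_arm, never from a script. Its argument "series" is text: rows parted by semicolons, each of 6 numbers parted by spaces: the shift along the tool's x, y, z in cm, then the turn, a rotation vector about the tool's x, y, z in degrees. A call has 1 to 12 rows; each row shifts and turns the commanded pose from where the row before left it, along the tool's axes as they then stand; what a row does not reach is not made up. A row lasts 1/8 s, in which the tool goes at most 62.5 mm and 10.7 degrees, less where a joint would pass 70% of its speed; a pose out of reach is approached as far as the arm can. A call is refused whole if a number of a shift passes 6.25 or a number of a turn 10.7, either way. A call with a gripper value outside its range is refused whole. "gripper" is the finger opening in cm, from 0 to 9.4, set as the call begins (left out, the last holds). The fingers move at their own pace and stop on an object; "squeeze" is the grip in N (left out, the last holds). Time passes only in rows, so rows that do not move let the fingers close. It gives the time, the measured TCP pose, the force and the opening at its end, in the units of the state.
- get_state(): the state, without advancing time (a new reading comes with each control period).
- capture(name): name is "side" or "top"; returns (picture, depth): 400x640x3 uint8, blue, green, red; 400x640 float32, m along the optical axis (not along the pixel's ray), 0 where there is no reading.
- camera_info(name): a dict with "fx", "fy", "cx", "cy" (pixels), "extrinsics" (4x4, takes a point from world to camera coordinates). Camera axes: x right, y down, z forward; pixel columns grow to the right and rows downward; lengths in m; the calibration is good to about 2 mm. A picture is of the moment at which its call begins. camera_info takes no time and is no camera call.
- job.close_job(): hands the job in, once; it reports no verdict.
Trained networks look in the newest picture that a camera, given by its name, has taken for a name from the list of things; names that differ only in an ending like _2 or _b are one class to them, and where a whole thing is asked for, a point or a joint stands for the part that bears it (a point fixed in the world has none). Each returns a list of dicts, best first, with "conf" (0 to 1); they miss things now and then, are a little off and sometimes report something else, mostly with a low value. They report only what shows in the picture. A call takes as long as a camera call.
- trace(camera, name): "mask" (400x640 bool, what is visible of it) and "point" ([column, row] in pixels, amid what is visible of it).
- landmark_of(camera, name): "point" ([column, row] in pixels: a listed point, or the origin of a listed thing).
The state is a dict: "clock": time; "joint_pos": joint angles; "qd": joint speeds; "joint_efforts": joint torques, N m; "eef_pos": TCP position; "orientation": TCP orientation; "contact_force": force on the tool from outside, world axes, zero at the start; "wrist_torque": the same for the moment, N m; "grip_width": opening from 0.0 (shut) to 1.0 (fully open).
Only numpy, scipy, OpenCV 4.12 (cv2) and the standard library are available. Lean on these libraries where they do the work, as an engineer would, in place of code of your own. Each camera call takes 0.05 s, during which the arm holds its last target. There are 200 camera calls.

## Working session

There is one attempt and no reset: what is moved stays moved. The work goes in short steps, Python scripts to look and compute and a tool call to move; the robot and the scene stay as the last step left them, time stands still between calls to the robot, and variables do not carry over. Pictures are saved under pics/ and viewed, on a budget of 10 in all, crops included, one or two more only if the job needs it, and the job is handed in when it is done.

Besides the shell and the picture viewer there is one more tool, called as name(argument=value, ...), one argument or row to a line, values as JSON. move_arm: Moves the arm, as the interface text tells. Its arguments: {"type":"object","properties":{"series":{"type":"string"},"gripper":{"type":"number"},"squeeze":{"type":"number"}},"required":["series"]}

```bash
mkdir -p pics; cat > h.py <<'E'
import numpy as np, cv2
from plant import get_state, capture, camera_info, job, trace, landmark_of
from scipy.spatial.transform import Rotation as R
def unproj(cam,uv,d):
    c=camera_info(cam);E=np.array(c["extrinsics"])
    p=np.array([(uv[0]-c["cx"])/c["fx"]*d,(uv[1]-c["cy"])/c["fy"]*d,d])
    return E[:3,:3].T@(p-E[:3,3])
def atz(cam,uv,z):
    o=unproj(cam,uv,0);v=unproj(cam,uv,1)-o
    return o+v*(z-o[2])/v[2]
def proj(cam,p):
    c=camera_info(cam);E=np.array(c["extrinsics"]);q=E[:3,:3]@p+E[:3,3]
    return np.array([c["fx"]*q[0]/q[2]+c["cx"],c["fy"]*q[1]/q[2]+c["cy"]])
def cloud(cam,depth):
    c=camera_info(cam);E=np.array(c["extrinsics"]);v,u=np.mgrid[:400,:640]
    P=np.stack([(u-c["cx"])/c["fx"]*depth,(v-c["cy"])/c["fy"]*depth,depth],-1)
    return (P-E[:3,3])@E[:3,:3]
E
cat > a.py <<'E'
from h import *
np.set_printoptions(precision=4,suppress=True)
s=get_state();print(s)
Z=dict(cap_center=.018,cap_mouth=0,axle=0,axle_tip=.1,bearing_center=.006,spacer_center=.015,driver_grip=.012)
ims=[]
for cam in("top","side"):
    im,d=capture(cam);cv2.imwrite(f"{cam}0.png",im);np.save(f"{cam}0.npy",d);ims.append(im)
    c=camera_info(cam);print(cam,c["fx"],"campos",unproj(cam,(320,200),0))
    for n,z in Z.items():
        for r in landmark_of(cam,n)[:2]: print(n,np.round(r["point"],1),round(r["conf"],2),atz(cam,r["point"],z))
    W=cloud(cam,d)
    for n in("cap_center","spacer_center","axle"):
        for r in trace(cam,n)[:1]:
            m=r["mask"]&(d>0);P=W[m];print(" mask",n,m.sum(),r["conf"],"zmax",np.percentile(P[:,2],[5,50,98]),"top med",np.median(P[P[:,2]>np.percentile(P[:,2],98)-.003],0))
cv2.imwrite("pics/both.png",np.vstack(ims)[:, :] if 0 else cv2.resize(np.vstack(ims),(480,600)))
cv2.imwrite("pics/top.png",ims[0]);cv2.imwrite("pics/side.png",ims[1])
E
python3 a.py
```

```text
{'clock': 0.0, 'joint_pos': array([-1.2798,  0.6293,  0.0385,  1.5183, -0.027 ,  0.9963, -0.02  ]), 'qd': array([-0.0001, -0.001 , -0.0006, -0.0002, -0.0006,  0.0014, -0.0008]), 'joint_efforts': array([ -0.0003, -54.9727,   1.1436, -18.6636,  -0.0521,   0.0236,
         0.0002]), 'eef_pos': array([0.2268, 0.6085, 0.2216]), 'orientation': array([ 2.5795,  1.7914, -0.0024]), 'contact_force': array([ 0.2996, -0.0438, -0.1413]), 'wrist_torque': array([ 0.0102,  0.0077, -0.0297]), 'grip_width': 1.0028747614859503}
top 486.9943122925028 campos [ 0.5441 -0.0646  1.0617]
cap_center [390.4 289.1] 0.82 [ 0.439  -0.2037  0.018 ]
cap_mouth [390.1 285.6] 0.55 [ 0.4446 -0.2054  0.    ]
axle [208.1 246.9] 0.83 [0.5181 0.1913 0.    ]
axle [391.  289.3] 0.23 [ 0.4368 -0.2074  0.    ]
axle_tip [195.6 243.2] 0.67 [0.5272 0.1922 0.1   ]
axle_tip [393.2 286.2] 0.37 [ 0.453  -0.1982  0.1   ]
bearing_center [440.  277.8] 0.64 [ 0.4644 -0.3111  0.006 ]
spacer_center [348.4 244.8] 0.48 [ 0.5302 -0.1131  0.015 ]
driver_grip [350.2 153.7] 0.71 [ 0.7277 -0.1132  0.012 ]
 mask cap_center 372 0.78 zmax [0.0008 0.
[... 271 characters left out ...]
5]
cap_center [310.  292.8] 0.63 [ 0.4415 -0.201   0.018 ]
cap_mouth [311.6 300.4] 0.57 [ 0.4431 -0.204   0.    ]
axle [220.  206.7] 0.97 [0.5226 0.2052 0.    ]
axle_tip [219.6 170.9] 0.81 [0.5299 0.2028 0.1   ]
axle_tip [363.  321.5] 0.56 [ 0.3863 -0.3691  0.1   ]
bearing_center [361.7 322. ] 0.63 [ 0.4626 -0.3113  0.006 ]
spacer_center [313.6 255.4] 0.84 [ 0.5329 -0.1201  0.015 ]
driver_grip [367.2 217.8] 0.79 [ 0.7365 -0.1011  0.012 ]
 mask cap_center 445 0.66 zmax [0.0028 0.0169 0.0382] top med [ 0.4406 -0.208   0.0366]
 mask spacer_center 299 0.77 zmax [0.0013 0.0222 0.0321] top med [ 0.5374 -0.1135  0.0304]
 mask axle 1041 0.71 zmax [0.0038 0.0141 0.0899] top med [0.5197 0.1902 0.0936]
```

```bash
python3 - <<'E'
import cv2,numpy as np
t=cv2.imread("top0.png");s=cv2.imread("side0.png")
cv2.imwrite("pics/c1.png",np.vstack([cv2.resize(t[120:330,140:480],None,fx=1.8,fy=1.8),cv2.resize(s[150:340,120:460],None,fx=1.8,fy=1.8)])[:, :][:800])
im=cv2.imread("pics/c1.png");print(im.shape);
a=np.hstack([cv2.resize(t[220:310,150:250],(400,360)),cv2.resize(s[150:240,170:270],(400,360))]);print(a.shape)
cv2.imwrite("pics/ax.png",np.vstack([a]))
cv2.imwrite("pics/c1.png",cv2.resize(im,None,fx=.83,fy=.83))
E
```

```text
(720, 612, 3)
(360, 800, 3)
```

View pics/c1.png

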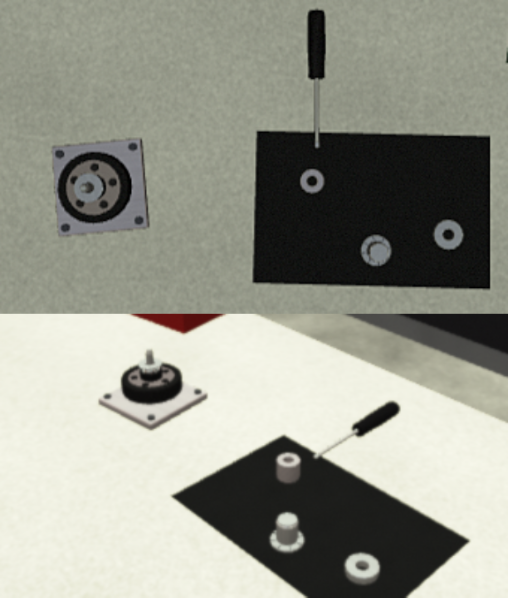

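View pics/ax.png

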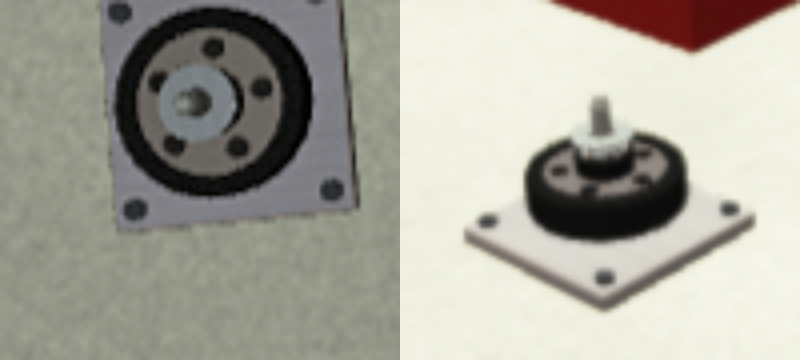

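```bash
cat >> h.py <<'E'
def sim(pos,rot,rows):
    p=np.array(pos,float);r=rot
    for w in rows:
        p=p+r.apply(np.array(w[:3])/100);r=r*R.from_rotvec(np.radians(w[3:]))
    return p,r
def goto(p,heading,n):
    "rows of equal split (x then turned) to tcp p, tool x heading deg, pointing down: prints tool-frame delta"
    s=get_state();r=R.from_rotvec(s["orientation"]);h=np.radians(heading)
    T=R.from_matrix(np.array([[np.cos(h),np.sin(h),0],[np.sin(h),-np.cos(h),0],[0,0,-1]]))
    d=r.inv().apply(np.array(p)-s["eef_pos"])*100;t=np.degrees((r.inv()*T).as_rotvec())
    print("tcp",s["eef_pos"],"F",s["contact_force"],"grip",s["grip_width"]*9.4,"t",s["clock"])
    print("shift cm",d,"turn",t)
E
python3 - <<'E'
from h import *
np.set_printoptions(precision=4,suppress=True)
im=cv2.imread("side0.png").astype(int)
for cam in("side","top"):
    im=cv2.imread(cam+"0.png").astype(int);d=np.load(cam+"0.npy");W=cloud(cam,d)
    m=(im[:,:,2]>im[:,:,1]+60)&(d>0);print(cam,m.sum());P=W[m]
    if m.sum(): print(np.percentile(P,[1,50,99],axis=0))
    # tall things overview
    q=(d>0)&(W[:,:,2]>.02);P=W[q]
    cells={}
    for p in P: cells.setdefault((round(p[0],1),round(p[1],1)),[]).append(p[2])
    print({k:round(float(np.percentile(v,95)),2) for k,v in cells.items() if len(v)>15})
s=get_state();r=R.from_rotvec(s["orientation"])
for rows in ([[0,6.2,0,0,0,5.5]]*12,[[0,6.2,0,0,0,5.5]]*12+[[-3,5.4,0,0,0,6.6]]*5):
    p,q=sim(s["eef_pos"],r,rows);print(p,np.degrees(np.arctan2(*q.as_matrix()[[1,0],0])))
a=atz("top",(196.2,245),.1);b=atz("side",(220,173.5),.1);print(a,b)
E
```

```text
side 1897
[[0.6885 0.369  0.0034]
 [0.754  0.4741 0.0325]
 [0.8634 0.6246 0.0522]]
{(np.float64(0.4), np.float64(1.4)): 0.3, (np.float64(0.5), np.float64(1.4)): 0.37, (np.float64(0.6), np.float64(1.4)): 0.36, (np.float64(0.7), np.float64(1.4)): 0.35, (np.float64(1.0), np.float64(1.9)): 0.28, (np.float64(1.0), np.float64(2.0)): 0.28, (np.float64(1.1), np.float64(2.0)): 0.27, (np.float64(1.1), np.float64(1.9)): 0.27, (np.float64(1.2), np.float64(1.9)): 0.27, (np.float64(1.2), np.float64(2.0)): 0.26, (np.float64(1.3), np.float64(1.9)): 0.26, (np.float64(1.3), np.float64(2.0)): 0.26, (np.float64(1.4), np.float64(1.9)): 0.25, (np.float64(1.4), np.float64(2.0)): 0.25, (np.float64(1.5), np.float64(2.0)): 0.24, (np.float64(1.5), np.float64(1.9)): 0.25, (np.float64(1.6), np.float64(1.9)): 0.24, (np.float64(1.6), np.float64(2.0)): 0.24, (np.float64(1.7), np.float64(2.0)): 0.23, (np.float64(1.7), np.float64(1.9)): 0.23, (np.float64(1.8), np.float64(1.9)): 0.23, (np.float64(1.8), np.float64(2.0)): 0.22, (np.float64(1.9), np.float64(2.0)): 0.22, (np.float64(1.9), np.float64(1.9)): 0.22, (np.float
[... 3363 characters left out ...]
(0.6)): 0.05, (np.float64(0.7), np.float64(0.5)): 0.05, (np.float64(0.7), np.float64(0.4)): 0.05, (np.float64(0.7), np.float64(-0.1)): 0.03, (np.float64(0.7), np.float64(-0.4)): 0.05, (np.float64(0.7), np.float64(-0.5)): 0.05, (np.float64(0.7), np.float64(-0.6)): 0.05, (np.float64(0.6), np.float64(-0.1)): 0.03, (np.float64(0.6), np.float64(0.2)): 0.05, (np.float64(0.5), np.float64(0.2)): 0.08, (np.float64(0.5), np.float64(0.1)): 0.05, (np.float64(0.5), np.float64(-0.1)): 0.03, (np.float64(0.5), np.float64(-0.2)): 0.04, (np.float64(0.4), np.float64(-0.2)): 0.04}
[0.6728 0.0645 0.2224] 3.5521125250381647
[ 0.4822 -0.1734  0.2224] -29.44788754068136
[0.5237 0.1908 0.1   ] [0.5223 0.1904 0.1   ]
```

move_arm(
  series="0 6.2 0 0 0 5.5;0 6.2 0 0 0 5.5;0 6.2 0 0 0 5.5;0 6.2 0 0 0 5.5;0 6.2 0 0 0 5.5;0 6.2 0 0 0 5.5;0 6.2 0 0 0 5.5;0 6.2 0 0 0 5.5;0 6.2 0 0 0 5.5;0 6.2 0 0 0 5.5;0 6.2 0 0 0 5.5;0 6.2 0 0 0 5.5",
  gripper=6.5,
  squeeze=40,
)

```text
clock: 2.6
eef_pos: [0.6735, 0.0627, 0.2224]
orientation: [-3.14, -0.093, -0.001]
contact_force: [1.5, -0.7, -0.3]
grip_width: 0.693
```

move_arm(
  series="-3 5.4 0 0 0 6.6;-3 5.4 0 0 0 6.6;-3 5.4 0 0 0 6.6;-3 5.4 0 0 0 6.6;-3 5.4 0 0 0 6.6;0 0 0 0 0 0",
)

```text
clock: 3.35
eef_pos: [0.4784, -0.177, 0.2231]
orientation: [3.034, -0.811, -0.002]
contact_force: [0.8, 0.5, 0.4]
grip_width: 0.692
```

```bash
python3 -c "
from h import *
goto([.441,-.205,.1],-34,1)"
```

```text
tcp [ 0.47839854 -0.17695317  0.22310453] F [0.77453262 0.52287616 0.4058332 ] grip 6.5041803068171005 t 3.35
shift cm [-1.83110157  4.28015616 12.31776471] turn [0.07994323 0.04231636 4.05771285]
```

Move above the cap at TCP z ≈ 0.1 and check alignment.

move_arm(
  series="-0.6 1.4 4 0 0 1.4;-0.6 1.4 4 0 0 1.4;-0.6 1.5 4.3 0 0 1.3;0 0 0 0 0 0;0 0 0 0 0 0",
)

```text
clock: 3.98
eef_pos: [0.4467, -0.2008, 0.1004]
orientation: [-3.008, 0.904, -0.003]
contact_force: [0.2, 0.8, -0.1]
grip_width: 0.692
```

```bash
python3 - <<'E'
from h import *
goto([.441,-.205,.024],-34,1)
T,d=capture("top");S,d2=capture("side")
for cam,n in(("side","cap_center"),("top","cap_center")):
    for r in landmark_of(cam,n)[:1]: print(cam,r["point"],r["conf"],atz(cam,r["point"],.018))
for c,I in(("top",T),("side",S)):
    q=proj(c,get_state()["eef_pos"]+[0,0,-.017]); print(c,q)
cv2.imwrite("pics/b.png",np.hstack([cv2.resize(T[230:330,340:440],(400,400)),cv2.resize(S[220:320,260:360],(400,400))]))
E
```

```text
tcp [ 0.44668367 -0.20082703  0.10041755] F [ 0.21108112  0.76281084 -0.09004979] grip 6.505726736970915 t 3.975
shift cm [-0.25881677  0.66892196  7.64062567] turn [-0.05643767 -0.10921335  0.55057541]
side [311.3, 293.2] 0.87 [ 0.44245343 -0.20354591  0.018     ]
top [393.6, 287.4] 0.56 [ 0.44271024 -0.2104438   0.018     ]
top [393.38483539 288.75945303]
side [312.2349185  263.86626702]
```

View pics/b.png

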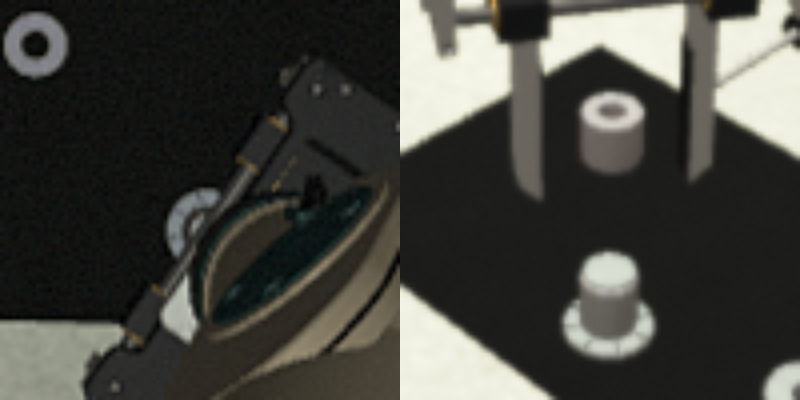

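```bash
python3 - <<'E'
from h import *
print(atz("side",(312.2,301.5),.004),atz("side",(312.2,287.8),.036),atz("top",(391.7,287.3),.004))
t=cv2.imread("top0.png")[265:310,365:415];g=cv2.cvtColor(t,cv2.COLOR_BGR2GRAY)
m=(g>75).astype(np.uint8);n,l,st,c=cv2.connectedComponentsWithStats(m);i=1+st[1:,4].argmax()
print(st[i],c[i]+[365,265]); cs,_=cv2.findContours((l==i).astype(np.uint8),0,1);(x,y),r=cv2.minEnclosingCircle(cs[0]);print(x+365,y+265,r,atz("top",(x+365,y+265),.004))
E
```

```text
[ 0.4385886  -0.21006153  0.004     ] [ 0.43951303 -0.20854386  0.036     ] [ 0.44146061 -0.2083251   0.004     ]
[ 17  12  20  21 297] [391.51851852 287.32996633]
391.37037086486816 287.106481552124 10.2371244430542 [ 0.44185411 -0.20761315  0.004     ]
```

move_arm(
  series="-0.1 0.9 1.5 0 0 0.5;0 0 2 0 0 0;0 0 2 0 0 0;0 0 1.5 0 0 0;0 0 0.5 0 0 0;0 0 0 0 0 0",
)

```text
clock: 4.92
eef_pos: [0.4391, -0.208, 0.0246]
orientation: [-3.004, 0.92, -0.0]
contact_force: [0.4, -0.0, 0.2]
grip_width: 0.693
```

move_arm(
  series="0 0 0 0 0 0;0 0 0 0 0 0;0 0 0 0 0 0;0 0 0 0 0 0;0 0 0 0 0 0;0 0 0 0 0 0",
  gripper=1,
)

```text
clock: 5.68
eef_pos: [0.4391, -0.2081, 0.0245]
orientation: [3.004, -0.92, 0.0]
contact_force: [0.4, -0.1, 1.7]
grip_width: 0.269
```

```bash
python3 - <<'E'
from h import *
goto([.523,.1905,.16],-34,1)
S,d2=capture("side")
cv2.imwrite("pics/g.png",cv2.resize(S[240:320,270:350],(480,480)))
E
```

```text
tcp [ 0.43910704 -0.20808586  0.02454582] F [ 0.36802553 -0.07001099  1.72777515] grip 2.5247222198543873 t 5.675
shift cm [-15.35934932 -37.72401083 -13.54824419] turn [-0.00281946 -0.01748361 -0.04538516]
```

View pics/g.png

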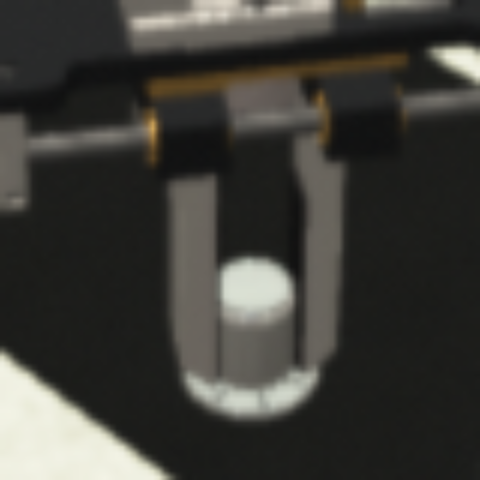

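move_arm(
  series="0 0 -1 0 0 0;0 0 -3 0 0 0;0 0 -4 0 0 0;0 0 -4 0 0 0;0 0 -2 0 0 0;0 0 0 0 0 0",
)

```text
clock: 6.48
eef_pos: [0.4397, -0.2081, 0.1659]
orientation: [-3.004, 0.919, -0.005]
contact_force: [-0.0, -0.4, -1.4]
grip_width: 0.268
```

move_arm(
  series="-1 -2.4 0 0 0 0;-1.6 -3.9 0 0 0 0;-1.7 -4.2 0 0 0 0;-1.7 -4.2 0 0 0 0;-1.7 -4.2 0 0 0 0;-1.7 -4.2 0 0 0 0;-1.7 -4.2 0 0 0 0;-1.7 -4.2 0 0 0 0;-1.6 -3.9 0 0 0 0;-1 -2.4 0 0 0 0;0 0 0 0 0 0;0 0 0 0 0 0",
)

```text
clock: 7.98
eef_pos: [0.5222, 0.1898, 0.1637]
orientation: [3.001, -0.921, -0.002]
contact_force: [0.8, -1.3, -1.0]
grip_width: 0.268
```

```bash
python3 - <<'E'
from h import *
goto([.523,.1905,.145],-34,1)
T,d=capture("top");S,d2=capture("side");cv2.imwrite("top1.png",T);cv2.imwrite("side1.png",S)
for n in("cap_mouth","cap_center","axle_tip"):
    for c in("side","top"):print(c,n,[(np.round(r["point"],1),round(r["conf"],2)) for r in landmark_of(c,n)[:1]])
cv2.imwrite("pics/h.png",np.hstack([cv2.resize(T[200:300,150:250],(400,400)),cv2.resize(S[130:230,170:270],(400,400))]))
E
```

```text
tcp [0.52217068 0.18976779 0.16365287] F [ 0.76316205 -1.29772608 -0.95666967] grip 2.517179809313727 t 7.975
shift cm [ 0.02862904 -0.11161978  1.86500813] turn [ 0.13773417  0.03205688 -0.11729547]
side cap_mouth [(array([217.8, 158.1]), 0.81)]
top cap_mouth [(array([191. , 243.6]), 0.54)]
side cap_center []
top cap_center [(array([188.1, 243.2]), 0.58)]
side axle_tip [(array([220.4, 171.8]), 0.85)]
top axle_tip []
```

View pics/h.png

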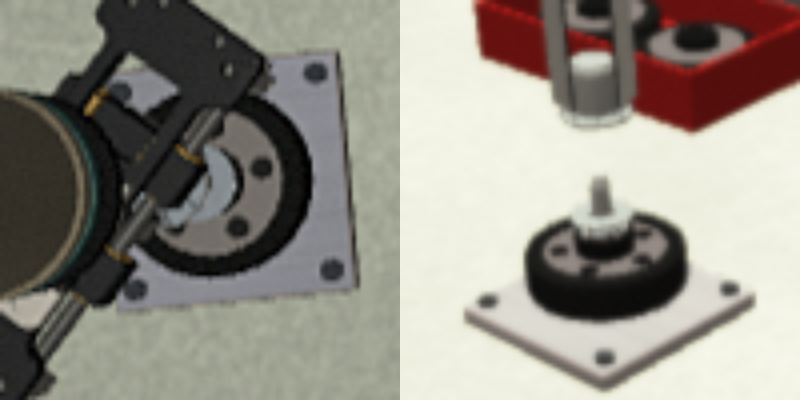

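```bash
python3 - <<'E'
from h import *
T=cv2.imread("top1.png");S=cv2.imread("side1.png")
cv2.imwrite("pics/i.png",np.hstack([cv2.resize(T[225:265,180:220],(400,400),interpolation=2),cv2.resize(S[140:200,190:250],(400,400),interpolation=2)]))
p=np.array([.523,.1905,.1]);print(proj("side",p),proj("side",p+[0,0,.039]),proj("side",p-[0,0,.025]),proj("top",p),proj("top",p+[0,0,.039]))
g=cv2.cvtColor(S,cv2.COLOR_BGR2GRAY)
for r in(152,156,158,159,160,161,174,176,178,180,186): print(r,g[r,206:234])
for k in([0.005,0,0],[0,.005,0]):print(proj("side",p+k)-proj("side",p),proj("top",p+k)-proj("top",p))
E
```

```text
[220.23086437 173.40092378] [218.86479221 158.75417594] [221.08250821 182.5320758 ] [196.35420044 245.35223147] [190.88855241 245.67190817]
152 [237 208 121 102 102  95  66  79  97  99  98  96  93  89  88  85  83  76
  62  98 103 103  96  63  44  43  42  43]
156 [241 239 227 191 136 108  91  67  95  97  96  96  93  88  85  84  82  76
  66  99 133 144  72  45  42  44  43  43]
158 [242 241 239 220 182 188 165 137 134 114 106 104 101  96  97 108 133 136
 159 172 197 183 182 164 108  75  67  50]
159 [242 242 241 232 204 198 194 164 175 181 164 161 157 143 164 183 191 190
 188 160 167 187 229 228 212 179 164 110]
160 [242 242 243 240 228 189 197 178 190 204 199 196 191 175 193 192 185 181
 162 146 181 226 238 239 237 230 228 212]
161 [241 242 241 241 238 226 209 172 160 168 170 168 165 159 164 160 165 184
 201 220 229 237 239 240 240 238 238 237]
174 [241 241 241 241 241 241 241 240 240 239 238 233 195 183 177 179 231 236
 237 237 237 237 237 237 236 236 236 237]
176 [240 240 241 242 242 241 240 239 238 238 234 202 150 139 130 135 192 236
 239 239 238 238 237 237 237 237 236 236]
178 [240 239 239 240 241 241 240 240 240 240 237 200 119 101  95 103 170 237
 239 238 237 237 237 235 236 237 237 237]
180 [241 239 238 239 239 240 240 239 233 233 226 200 117  98  91  90 128 209
 219 223 224 231 236 238 238 239 238 238]
186 [184 106  87  48  38  33  58 100 150 178 197 186 207 200 184 181 167 155
 161 164 160  70  87 119 110 102  78  52]
[ 1.70367643 -0.63745748] [ 0.10826684 -2.54241895]
[-1.21211311 -0.66993003] [-2.52522701 -0.06176003]
```

View pics/i.png

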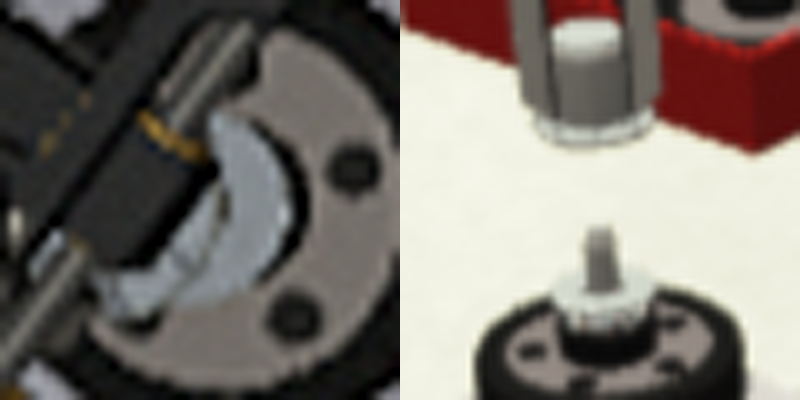

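move_arm(
  series="-0.18 -0.07 1 0 0 0;0 0 1.2 0 0 0;0 0 0.9 0 0 0;0 0 0.4 0 0 0;0 0 0 0 0 0;0 0 0 0 0 0",
)

```text
clock: 9.12
eef_pos: [0.5222, 0.193, 0.1297]
orientation: [-3.004, 0.92, -0.001]
contact_force: [-0.2, -0.7, -2.0]
grip_width: 0.269
```

```bash
python3 - <<'E'
from h import *
goto([.523,.1905,.145],-34,1)
T,d=capture("top");S,d2=capture("side");cv2.imwrite("top2.png",T);cv2.imwrite("side2.png",S)
cv2.imwrite("pics/j.png",np.hstack([cv2.resize(T[225:265,180:220],(400,400),interpolation=2),cv2.resize(S[150:190,200:240],(400,400),interpolation=2)]))
g=cv2.cvtColor(S,cv2.COLOR_BGR2GRAY)
for r in range(162,184,1): print(r,g[r,206:234])
E
```

```text
tcp [0.522161   0.19298522 0.12969563] F [-0.15894398 -0.72852839 -1.9946941 ] grip 2.5299038310199715 t 9.125
shift cm [ 0.20924391  0.15830969 -1.53042273] turn [-0.02336724 -0.02158154 -0.0504239 ]
162 [240 231 128 101 101  95  65  71 105 110 113 116 108 101  95  88  85  75
  58  97 101 103 132 212 237 238 238 238]
163 [239 230 133 103 101  97  72  67  97 102 100  99  96  91  89  87  82  76
  62  98 101 103 125 198 236 238 239 239]
164 [239 232 150 106 101  98  78  67  97 101  98  97  94  89  88  86  83  75
  59  97 101 102 122 191 236 239 239 239]
165 [240 234 173 111 101 100  89  68  96 100  98  97  94  89  87  85  83  75
  61  97 102 103 123 194 237 240 240 238]
166 [241 236 183 113 102 101  93  63  95  98  98  96  94  89  87  85  82  76
  61  96 101 105 137 212 239 240 239 237]
167 [241 236 191 121 102 101  94  64  95  98  97  96  94  90  87  84  82  76
  59  87 102 120 179 231 238 239 239 237]
168 [241 239 226 172 118 103  94  62  94  98  97  95  93  88  85  84  82  77
  59  85 111 149 217 236 237 238 238 238]
169 [241 241 239 226 177 118  97  66  96  97  96  95  93  89  86  
[... 1018 characters left out ...]
239 240 240 241 241 240 241 241 236 200 119 102  95 103 170 236
 239 238 237 237 237 236 236 236 237 237]
179 [240 239 239 240 241 241 241 241 240 240 236 202 117  98  91  95 148 225
 230 234 233 237 238 237 237 238 239 238]
180 [241 239 238 239 239 240 240 239 233 233 226 200 117  97  91  90 128 209
 219 223 224 231 236 237 238 239 238 238]
181 [241 239 238 239 240 241 239 232 223 221 215 200 117  98  92  87 117 197
 214 215 215 221 229 235 236 237 238 237]
182 [240 240 240 241 242 241 235 223 216 215 213 197 117  98  93  88 107 168
 210 213 213 210 193 193 212 219 234 235]
183 [239 239 239 239 238 234 211 214 214 214 207 170 119 109 105 109 138 176
 209 213 213 199 135 103 122 132 160 179]
```

View pics/j.png

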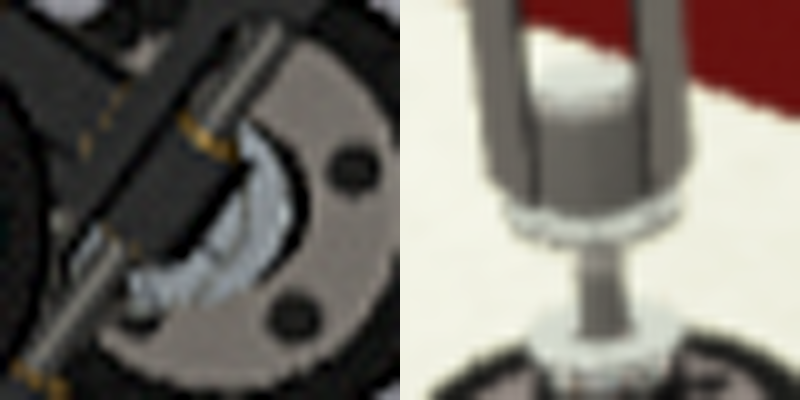

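```bash
python3 - <<'E'
from h import *
T=cv2.imread("top2.png");T0=cv2.imread("top0.png");k=20
def up(T,ov):
    c=T[232:262,185:215];c=cv2.resize(c,None,fx=k,fy=k,interpolation=cv2.INTER_CUBIC)
    c=np.clip((c.astype(float)-90)*1.9,0,255).astype(np.uint8)
    for (u,v,r,col) in ov: cv2.circle(c,(int((u-185+.5)*k),int((v-232+.5)*k)),int(r*k),col,1)
    return cv2.resize(c,(400,400),interpolation=cv2.INTER_AREA)
w=(199.4,244.8,9.85,(0,255,0));f=(195.2,245.1,11.22,(0,0,255));t=(196.2,245.0,1.6,(255,0,255))
cv2.imwrite("pics/k.png",np.hstack([up(T0,[w,t]),up(T,[w,f])]))
E
```

```text
(no output)
```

View pics/k.png

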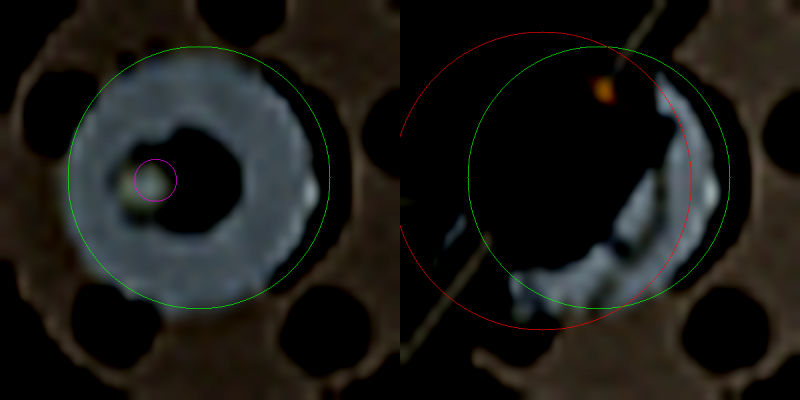

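```bash
python3 - <<'E'
from h import *
np.set_printoptions(precision=2,suppress=True,linewidth=160)
S1=cv2.cvtColor(cv2.imread("side1.png"),6).astype(float);S2=cv2.cvtColor(cv2.imread("side2.png"),6).astype(float)
S0=cv2.cvtColor(cv2.imread("side0.png"),6);print("tip rows\n",S1[169:177,215:224].astype(int))
th=np.linspace(0,2*np.pi,3000)
def cyl(c,prof):
    return np.vstack([np.array([proj("side",[c[0]+r*np.cos(t),c[1]+r*np.sin(t),z]) for t in th[::10]]) for r,z in prof])
def mask(polys,K=16):
    m=np.zeros((400*K,640*K),np.uint8)
    for P in polys:
        h=cv2.convexHull(((P+.5)*K).astype(np.float32)).astype(int);cv2.fillConvexPoly(m,h,1)
    return cv2.resize(m.astype(np.float32),(640,400),interpolation=cv2.INTER_AREA)
a=np.array([.523,.1905])
# coverage models: axle tip rows in side1
def cov(S,dark): return np.clip((240-S)/(240-dark),0,1)
ax=mask([cyl(a,[(.003,.1),(.0043,.099),(.006,.0925)]),cyl(a,[(.006,.0925),(.006,.08)])])
print("axle model\n",ax[169:177,215:224])
print("axle meas\n",((240-S1)/130)[169:177,215:224])
# flange in side2, lower boundary
for dy in(0,.002,-.002):
    c=a+np.array([.56,.83])*-dy  # +dy along tool y
    fl=mask([cyl(c,[(.022,.1051),(.022,.1091)])]);print("tool y",dy,"column cover sum rows171-176",fl[171:177,211:228].sum(0))
print("meas", np.clip((240-S2)/65,0,1)[171:177,211:228].sum(0))
E
```

```text
tip rows
 [[240 241 241 241 240 240 240 240 239]
 [240 240 241 241 241 241 241 240 239]
 [240 240 240 241 241 240 240 239 238]
 [240 239 239 239 239 238 237 238 237]
 [239 237 236 231 227 227 222 235 237]
 [239 238 233 195 183 177 179 231 236]
 [238 237 223 163 150 141 146 209 235]
 [238 234 202 150 139 130 135 192 236]]
axle model
 [[0.   0.   0.   0.   0.   0.   0.   0.   0.  ]
 [0.   0.   0.   0.   0.   0.   0.   0.   0.  ]
 [0.   0.   0.   0.   0.   0.   0.   0.   0.  ]
 [0.   0.   0.   0.   0.   0.   0.   0.   0.  ]
 [0.   0.   0.   0.   0.25 0.64 0.59 0.15 0.  ]
 [0.   0.   0.   0.1  0.99 1.   1.   0.75 0.  ]
 [0.   0.   0.   0.31 1.   1.   1.   1.   0.16]
 [0.   0.   0.   0.51 1.   1.   1.   1.   0.49]]
axle meas
 [[ 0.   -0.01 -0.01 -0.01  0.    0.    0.    0.    0.01]
 [ 0.    0.   -0.01 -0.01 -0.01 -0.01 -0.01  0.    0.01]
 [ 0.    0.    0.   -0.01 -0.01  0.    0.    0.01  0.02]
 [ 0.    0.01  0.01  0.01  0.01  0.02  0.02  0.02  0.02]
 [ 0.01  0.02  0.03  0.07  0.1   0.1   0.14  0.04  0.02]
 [ 0.01  0.02  0.05  0.35  0.44  0.48  0.47  0.07  0.03]
 [ 0.02  0.02  0.13  0.59  0.69  0.76  0.72  0.24  0.04]
 [ 0.02  0.05  0.29  0.69  0.78  0.85  0.81  0.37  0.03]]
tool y 0 column cover sum rows171-176 [2.18 3.59 4.15 4.53 4.79 4.98 5.09 5.16 5.19 5.12 5.04 4.91 4.74 4.48 4.19 3.8  3.32]
tool y 0.002 column cover sum rows171-176 [2.48 3.95 4.52 4.89 5.16 5.35 5.47 5.54 5.56 5.51 5.42 5.29 5.12 4.86 4.58 4.19 3.71]Traceback (most recent call last):
  File "<stdin>", line 22, in <module>
  File "<stdin>", line 7, in cyl
  File "h.py", line 12, in proj
    c=camera_info(cam);E=np.array(c["extrinsics"]);q=E[:3,:3]@p+E[:3,3]
ValueError: time passes only in moves, steps and waits
```

move_arm(
  series="0 0.25 0 0 0 0;0 0 0 0 0 0;0 0 0 0 0 0",
)

```text
clock: 9.6
eef_pos: [0.5205, 0.191, 0.1296]
orientation: [-3.004, 0.92, -0.0]
contact_force: [0.1, -0.0, -1.8]
grip_width: 0.266
```

```bash
python3 - <<'E'
import re
s=open("h.py").read()
s=s.replace("def unproj","_ci=camera_info;_c={}\ndef camera_info(n):\n    if n not in _c:_c[n]=_ci(n)\n    return _c[n]\ndef unproj",1)
open("h.py","w").write(s)
E
cat > m.py <<'E'
from h import *
import sys
np.set_printoptions(precision=2,suppress=True,linewidth=160)
n=sys.argv[1]
goto([.523,.1905,.145],-34,1)
T,d=capture("top");S,d2=capture("side");cv2.imwrite(f"top{n}.png",T);cv2.imwrite(f"side{n}.png",S)
k=20
def up(T):
    c=cv2.resize(T[230:264,183:217],None,fx=k,fy=k,interpolation=cv2.INTER_CUBIC)
    return cv2.resize(np.clip((c.astype(float)-40)*1.5,0,255).astype(np.uint8),(400,400),interpolation=cv2.INTER_AREA)
cv2.imwrite(f"pics/m{n}.png",np.hstack([up(T),cv2.resize(S[155:185,204:234],(400,400),interpolation=cv2.INTER_CUBIC)]))
g=cv2.cvtColor(S,6)
for r in range(170,178): print(r,g[r,206:234])
E
python3 m.py 3
```

```text
tcp [0.52 0.19 0.13] F [ 0.12 -0.02 -1.82] grip 2.499592550157091 t 9.6
shift cm [ 0.23 -0.1  -1.54] turn [-0.01 -0.   -0.05]
170 [241 242 241 232 190 146 103  67  98  98  96  95  93  88  85  85  86  95 118 123 169 194 194 235 238 238 238 238]
171 [242 243 243 238 208 189 150 126 129 113 105 102  98  95  97 105 121 140 162 167 192 188 210 235 238 238 239 239]
172 [243 243 243 239 210 198 193 179 154 177 164 158 141 138 163 183 188 192 189 161 173 190 229 236 237 237 237 238]
173 [242 242 242 240 228 188 194 169 181 203 200 198 187 165 195 203 193 183 167 147 181 223 235 236 236 236 236 237]
174 [241 241 241 241 238 225 207 163 165 174 190 187 182 165 165 158 153 168 180 215 227 235 237 237 237 236 236 237]
175 [239 239 240 241 241 240 234 224 217 200 198 163 145 137 126 128 170 219 228 236 237 237 237 237 237 236 236 236]
176 [240 240 241 242 242 241 240 238 236 232 226 178 138 130 123 130 187 234 238 239 238 237 237 237 237 237 236 236]
177 [240 240 240 241 240 239 240 239 239 239 234 184 127 117 109 118 186 236 238 238 238 237 236 236 236 236 236 237]
```

View pics/m3.png

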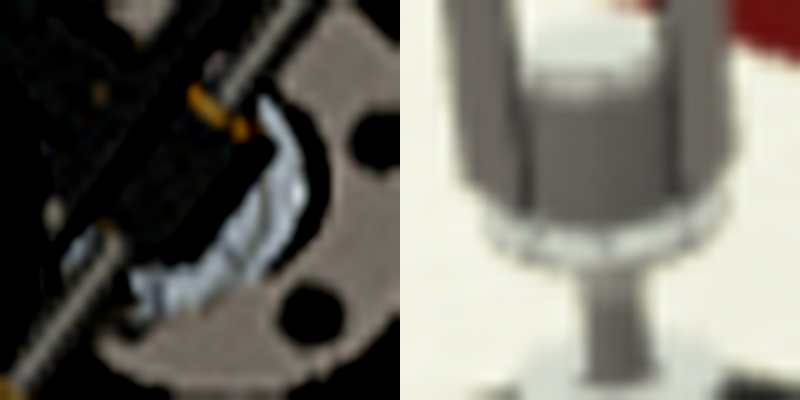

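move_arm(
  series="0.02 0.1 0.2 0 0 0;0 0 0.3 0 0 0;0 0 0.2 0 0 0;0 0 0.1 0 0 0;0 0 0 0 0 0",
)

```text
clock: 10.32
eef_pos: [0.52, 0.19, 0.1214]
orientation: [3.004, -0.92, -0.0]
contact_force: [-0.7, -0.2, -1.5]
grip_width: 0.267
```

move_arm(
  series="0 0 0.1 0 0 0;0 0 0.05 0 0 0;0 0 0 0 0 0",
)

```text
clock: 10.7
eef_pos: [0.5202, 0.1902, 0.12]
orientation: [-3.004, 0.919, -0.0]
contact_force: [0.1, 0.4, -1.2]
grip_width: 0.268
```

move_arm(
  series="0 0 0.05 0 0 0;0 0 0.05 0 0 0;0 0 0 0 0 0",
)

```text
clock: 11.08
eef_pos: [0.5203, 0.1903, 0.119]
orientation: [-3.004, 0.919, -0.0]
contact_force: [0.5, 2.4, -0.9]
grip_width: 0.266
```

move_arm(
  series="0 0 0.05 0 0 0;0 0 0 0 0 0",
)

```text
clock: 11.32
eef_pos: [0.5202, 0.1902, 0.1185]
orientation: [-3.004, 0.919, -0.0]
contact_force: [0.6, 0.6, -0.8]
grip_width: 0.271
```

```bash
python3 -c "
from h import *
s=get_state();r=R.from_rotvec(s['orientation']);print(r.inv().apply(s['contact_force']),r.inv().apply(s['wrist_torque']),s['eef_pos'])"
```

```text
[ 0.17228976 -0.85949619  0.84692896] [ 0.31626899 -0.01770405  0.00105472] [0.52020678 0.1901872  0.11847275]
```

move_arm(
  series="0 0 0.05 0 0 0;0 0 0.05 0 0 0;0 0 0 0 0 0",
)

```text
clock: 11.7
eef_pos: [0.5202, 0.1901, 0.1174]
orientation: [-3.004, 0.92, -0.0]
contact_force: [0.9, 1.3, -0.2]
grip_width: 0.268
```

```bash
cat > f.py <<'E'
from h import *
np.set_printoptions(precision=2,suppress=True)
s=get_state();r=R.from_rotvec(s['orientation']);print(r.inv().apply(s['contact_force']),r.inv().apply(s['wrist_torque']),s['eef_pos']*1000)
E
python3 f.py
```

```text
[-0.   -1.57  0.22] [ 0.35 -0.03 -0.04] [520.23 190.07 117.45]
```

move_arm(
  series="0 0 0.05 0 0 0;0 0 0.05 0 0 0;0 0 0 0 0 0",
)

```text
clock: 12.08
eef_pos: [0.5201, 0.1899, 0.1164]
orientation: [3.004, -0.92, -0.0]
contact_force: [1.2, 0.6, -0.5]
grip_width: 0.267
```

```bash
python3 f.py
```

```text
[ 0.66 -1.21  0.49] [ 0.35 -0.05  0.04] [520.06 189.94 116.37]
```

move_arm(
  series="0 0 0.05 0 0 0;0 0 0.05 0 0 0;0 0 0 0 0 0",
)

```text
clock: 12.45
eef_pos: [0.5201, 0.19, 0.1154]
orientation: [3.004, -0.92, -0.0]
contact_force: [-0.1, 0.6, 0.2]
grip_width: 0.265
```

```bash
python3 f.py
```

```text
[-0.38 -0.41 -0.21] [ 0.33  0.   -0.01] [520.07 189.95 115.38]
```

move_arm(
  series="0 0 0.05 0 0 0;0 0 0.05 0 0 0;0 0 0 0 0 0",
)

```text
clock: 12.82
eef_pos: [0.52, 0.19, 0.1144]
orientation: [3.004, -0.92, -0.0]
contact_force: [0.9, 1.1, 0.4]
grip_width: 0.267
```

```bash
python3 f.py
```

```text
[ 0.1  -1.43 -0.42] [ 0.27 -0.09  0.04] [520.02 189.98 114.44]
```

move_arm(
  series="0 0 0.05 0 0 0;0 0 0.05 0 0 0;0 0 0 0 0 0",
)

```text
clock: 13.2
eef_pos: [0.52, 0.1899, 0.1133]
orientation: [3.004, -0.92, -0.0]
contact_force: [1.1, 1.5, -0.5]
grip_width: 0.271
```

```bash
python3 f.py; python3 m.py 4
```

```text
[ 0.07 -1.85  0.54] [ 0.31  0.02 -0.03] [520.03 189.88 113.29]
tcp [0.52 0.19 0.11] F [ 1.09  1.49 -0.54] grip 2.5472071280919537 t 13.2
shift cm [ 0.21 -0.22 -3.17] turn [ 0.02 -0.   -0.05]
170 [241 238 209 120 103 102  95  66  94 100 101 101  98  93  90  87  86  80  65  67  98 102 105 150 233 238 238 238]
171 [242 242 229 128 104 103  95  68  85  99 100  98  95  92  89  87  85  81  72  68  99 102 106 150 234 238 239 238]
172 [243 243 234 131 102 103  96  67  80  97  99  97  95  92  88  86  84  83  76  67  98 103 106 152 233 237 238 238]
173 [242 242 233 138 104 103  97  74  71  95  98  98  96  91  88  86  84  82  75  61  98 103 116 169 233 236 237 237]
174 [241 241 235 175 115 103  98  79  68  95  98  96  95  92  88  85  84  81  75  62  98 109 153 219 235 236 236 237]
175 [240 239 238 223 153 110 101  90  67  94  97  96  95  92  87  85  84  81  74  61 102 124 179 232 237 236 236 236]
176 [240 240 241 239 218 141 112  97  67  96  97  96  94  91  87  85  84  83  86  96 139 180 193 226 236 237 236 235]
177 [240 240 240 240 233 174 161 132 112 119 107 100  97  94  93  92  96 107 141 177 190 199 189 228 236 236 237 237]
```

View pics/m4.png

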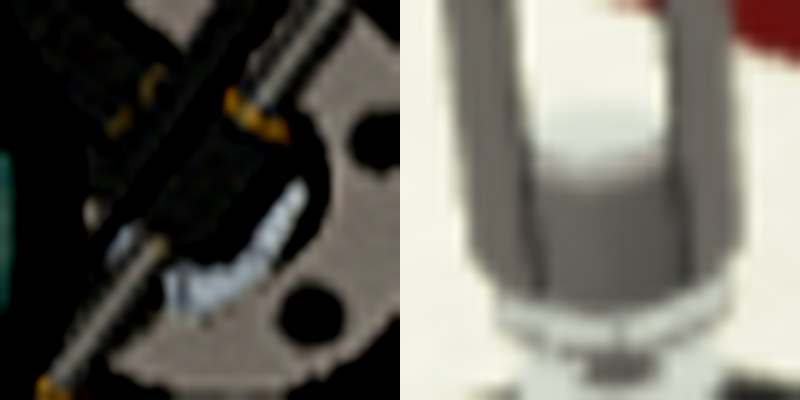

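move_arm(
  series="0 0 0.05 0 0 0;0 0 0.05 0 0 0;0 0 0 0 0 0",
)

```text
clock: 13.68
eef_pos: [0.5198, 0.1901, 0.1121]
orientation: [3.004, -0.919, -0.001]
contact_force: [0.5, 2.3, -5.6]
grip_width: 0.267
```

```bash
python3 f.py
```

```text
[-0.88 -2.22  5.59] [0.33 0.07 0.03] [519.82 190.07 112.05]
```

move_arm(
  series="0 0 0.05 0 0 0;0 0 0.05 0 0 0;0 0 0 0 0 0",
)

```text
clock: 14.05
eef_pos: [0.52, 0.19, 0.1115]
orientation: [-3.004, 0.92, 0.0]
contact_force: [0.6, 1.4, -2.3]
grip_width: 0.265
```

```bash
python3 f.py
```

```text
[-0.28 -1.45  2.29] [ 0.29 -0.12 -0.04] [519.97 190.01 111.48]
```

move_arm(
  series="0 0 0 0 0 0;0 0 0 0 0 0",
)

```text
clock: 14.3
eef_pos: [0.52, 0.19, 0.1115]
orientation: [3.004, -0.92, -0.0]
contact_force: [0.1, 1.8, -2.2]
grip_width: 0.267
```

move_arm(
  series="0 0 0.1 0 0 0;0 0 0 0 0 0",
)

```text
clock: 14.55
eef_pos: [0.5202, 0.1901, 0.1108]
orientation: [-3.004, 0.92, -0.0]
contact_force: [0.2, 1.3, 1.5]
grip_width: 0.266
```

move_arm(
  series="0 0 0.1 0 0 0;0 0 0 0 0 0",
)

```text
clock: 14.8
eef_pos: [0.5203, 0.19, 0.1102]
orientation: [-3.003, 0.92, -0.0]
contact_force: [-0.7, 1.0, 6.5]
grip_width: 0.269
```

move_arm(
  series="0 0 0.1 0 0 0;0 0 0 0 0 0",
)

```text
clock: 15.05
eef_pos: [0.5203, 0.1901, 0.1095]
orientation: [-3.003, 0.92, -0.001]
contact_force: [-0.9, 1.4, 8.2]
grip_width: 0.269
```

move_arm(
  series="0 0 0.1 0 0 0;0 0 0 0 0 0",
)

```text
clock: 15.3
eef_pos: [0.5204, 0.19, 0.1085]
orientation: [-3.003, 0.92, -0.001]
contact_force: [-1.7, 1.1, 7.5]
grip_width: 0.269
```

move_arm(
  series="0 0 0.1 0 0 0;0 0 0 0 0 0",
)

```text
clock: 15.55
eef_pos: [0.5203, 0.19, 0.1075]
orientation: [-3.003, 0.92, -0.0]
contact_force: [-1.6, 1.6, 8.1]
grip_width: 0.27
```

move_arm(
  series="0 0 0.1 0 0 0;0 0 0 0 0 0",
)

```text
clock: 15.8
eef_pos: [0.5204, 0.1901, 0.1065]
orientation: [-3.003, 0.92, -0.001]
contact_force: [-1.7, 1.4, 9.4]
grip_width: 0.268
```

move_arm(
  series="0 0 0.1 0 0 0;0 0 0 0 0 0",
)

```text
clock: 16.05
eef_pos: [0.5203, 0.1901, 0.1055]
orientation: [-3.003, 0.92, -0.0]
contact_force: [-1.6, 0.9, 8.0]
grip_width: 0.269
```

move_arm(
  series="0 0 0.1 0 0 0;0 0 0 0 0 0",
)

```text
clock: 16.3
eef_pos: [0.5203, 0.1901, 0.1045]
orientation: [-3.003, 0.919, -0.0]
contact_force: [-2.6, 0.8, 9.1]
grip_width: 0.267
```

move_arm(
  series="0 0 0.1 0 0 0;0 0 0 0 0 0",
)

```text
clock: 16.55
eef_pos: [0.5203, 0.19, 0.1034]
orientation: [-3.003, 0.92, -0.0]
contact_force: [-0.9, 1.5, 8.9]
grip_width: 0.269
```

move_arm(
  series="0 0 0.1 0 0 0;0 0 0 0 0 0",
)

```text
clock: 16.8
eef_pos: [0.5203, 0.19, 0.1025]
orientation: [-3.003, 0.92, -0.0]
contact_force: [-1.8, 1.1, 9.0]
grip_width: 0.268
```

move_arm(
  series="0 0 0.1 0 0 0;0 0 0 0 0 0",
)

```text
clock: 17.05
eef_pos: [0.5203, 0.19, 0.1015]
orientation: [-3.003, 0.92, -0.0]
contact_force: [-1.8, 0.6, 8.4]
grip_width: 0.27
```

```bash
python3 m.py 5 | head -3
```

```text
tcp [0.52 0.19 0.1 ] F [-1.75  0.59  8.42] grip 2.5334447383047136 t 17.05
shift cm [ 0.2  -0.19 -4.35] turn [-0.06  0.   -0.05]
170 [241 239 213 121 101 101  95  81 143 197 213 215 215 214 213 203 185 160 140  79  99 101 106 149 232 238 238 238]
```

View pics/m5.png

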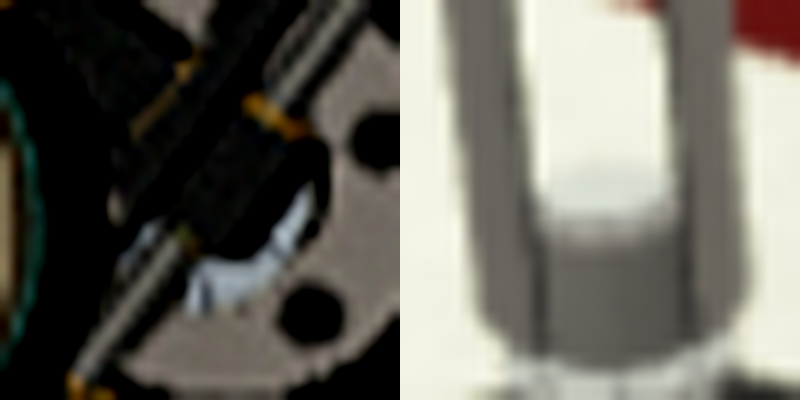

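move_arm(
  series="0 0 0.1 0 0 0;0 0 0 0 0 0",
)

```text
clock: 17.4
eef_pos: [0.5204, 0.19, 0.1005]
orientation: [-3.003, 0.92, -0.001]
contact_force: [-2.2, -0.3, 9.0]
grip_width: 0.269
```

move_arm(
  series="0 0 0.1 0 0 0;0 0 0 0 0 0",
)

```text
clock: 17.65
eef_pos: [0.5203, 0.1901, 0.0995]
orientation: [-3.003, 0.92, -0.0]
contact_force: [-1.3, 1.1, 9.6]
grip_width: 0.268
```

move_arm(
  series="0 0 0.1 0 0 0;0 0 0 0 0 0",
)

```text
clock: 17.9
eef_pos: [0.5204, 0.19, 0.0986]
orientation: [-3.003, 0.92, -0.001]
contact_force: [-1.9, 0.4, 9.4]
grip_width: 0.27
```

move_arm(
  series="0 0 0.1 0 0 0;0 0 0 0 0 0",
)

```text
clock: 18.15
eef_pos: [0.5204, 0.1901, 0.0978]
orientation: [-3.003, 0.92, -0.001]
contact_force: [-2.4, 1.6, 12.0]
grip_width: 0.272
```

move_arm(
  series="0 0 0.1 0 0 0;0 0 0 0 0 0",
)

```text
clock: 18.4
eef_pos: [0.5204, 0.1901, 0.0969]
orientation: [-3.003, 0.92, -0.0]
contact_force: [-2.9, 0.4, 13.0]
grip_width: 0.264
```

move_arm(
  series="0 0 0.1 0 0 0;0 0 0 0 0 0;0 0 0 0 0 0",
)

```text
clock: 18.77
eef_pos: [0.5204, 0.1901, 0.0961]
orientation: [-3.002, 0.919, -0.0]
contact_force: [-4.1, 1.0, 13.8]
grip_width: 0.269
```

move_arm(
  series="0 0 0.07 0 0 0;0 0 0 0 0 0;0 0 0 0 0 0",
)

```text
clock: 19.15
eef_pos: [0.5204, 0.1901, 0.0956]
orientation: [-3.002, 0.919, -0.001]
contact_force: [-3.7, 0.3, 16.5]
grip_width: 0.27
```

move_arm(
  series="0 0 0.08 0 0 0;0 0 0 0 0 0;0 0 0 0 0 0",
)

```text
clock: 19.52
eef_pos: [0.5204, 0.1901, 0.0949]
orientation: [-3.002, 0.92, -0.0]
contact_force: [-3.6, 1.4, 17.0]
grip_width: 0.266
```

```bash
python3 - <<'E'
from h import *
s=get_state();print(s['contact_force'],s['eef_pos'])
S,_=capture("side");cv2.imwrite("side6.png",S)
g5=cv2.cvtColor(cv2.imread("side5.png"),6).astype(float);g6=cv2.cvtColor(S,6).astype(float);g4=cv2.cvtColor(cv2.imread("side4.png"),6).astype(float)
# barrel top/front edge row at cols 216-220 in each (bright top->dark barrel)
for n,g in((4,g4),(5,g5),(6,g6)):
    for nm,cs in(("barrel edge",slice(216,221)),):
        p=g[160:185,cs].mean(1);i=np.where((p[:-1]>150)&(p[1:]<=150))[0][0];print(n,160+i+(p[i]-150)/(p[i]-p[i+1]))
    # fingertip bottom left col 209-210
    p=g[165:190,209:212].mean(1);i=np.where((p[:-1]<140)&(p[1:]>=140))[0][0];print("  finger",165+i+(140-p[i])/(p[i+1]-p[i]))
E
```

```text
[-3.60775686  1.35107656 16.98425815] [0.52039862 0.19009912 0.09493304]
4 167.71341463414635
  finger 174.29032258064515
5 171.91071428571428
  finger 177.56666666666666
6 174.52972972972972
  finger 177.8181818181818
```

move_arm(
  series="0 0 0.04 0 0 0;0 0 0 0 0 0;0 0 0 0 0 0",
)

```text
clock: 19.95
eef_pos: [0.5204, 0.1901, 0.0947]
orientation: [-3.002, 0.919, -0.001]
contact_force: [-3.3, 0.7, 18.8]
grip_width: 0.271
```

move_arm(
  series="0 0 -0.1 0 0 0;0 0 0 0 0 0;0 0 0 0 0 0",
)

```text
clock: 20.32
eef_pos: [0.5204, 0.1901, 0.095]
orientation: [-3.003, 0.92, -0.001]
contact_force: [-2.0, 0.2, 12.3]
grip_width: 0.267
```

move_arm(
  series="0 0 -0.05 0 0 0;0 0 0 0 0 0;0 0 0 0 0 0;0 0 0 0 0 0;0 0 0 0 0 0",
  gripper=6,
)

```text
clock: 20.95
eef_pos: [0.52, 0.1899, 0.0939]
orientation: [3.004, -0.92, -0.0]
contact_force: [-0.3, 0.5, -0.9]
grip_width: 0.638
```

```bash
python3 - <<'E'
from h import *
s=get_state();print(s['contact_force'],s['eef_pos'],s['grip_width'])
S,_=capture("side");cv2.imwrite("side7.png",S)
for n in(6,7):
    g=cv2.cvtColor(cv2.imread(f"side{n}.png"),6).astype(float)
    p=g[160:185,216:221].mean(1);i=np.where((p[:-1]>150)&(p[1:]<=150))[0][0];print(n,160+i+(p[i]-150)/(p[i]-p[i+1]))
E
```

```text
[-0.28588275  0.51834957 -0.90442701] [0.52000277 0.189908   0.09391156] 0.6375240295940574
6 174.52972972972972
7 173.73333333333332
```

move_arm(
  series="0 0 -0.5 0 0 0;0 0 -3 0 0 0;0 0 -4 0 0 0;0 0 -3 0 0 0;0 0 0 0 0 0;0 0 0 0 0 0",
)

```text
clock: 21.75
eef_pos: [0.5194, 0.1901, 0.1985]
orientation: [3.004, -0.919, -0.002]
contact_force: [-0.5, 0.3, -0.4]
grip_width: 0.638
```

```bash
python3 - <<'E'
from h import *
np.set_printoptions(linewidth=200)
S,_=capture("side");cv2.imwrite("side8.png",S);T,_=capture("top");cv2.imwrite("top8.png",T)
for n in(5,6,7,8):
    g=cv2.cvtColor(cv2.imread(f"side{n}.png"),6)
    print(n);print(g[166:192,[216,217,218,219,220]].T)
cv2.imwrite("pics/n.png",np.hstack([cv2.resize(cv2.imread(f"side{n}.png")[160:195,200:240],(400,350),interpolation=2) for n in(6,8)]))
E
```

```text
5
[[239 233 224 221 213 170 140 115 100 100 100  99  98  97  96 102 144 191 195 158 169 176 161  97  31  13]
 [238 228 221 220 215 175 156 122  99  98  98  98  97  97  96  98 125 189 197 150 149 132 126  79  28  12]
 [234 225 220 220 215 172 155 122  99  97  96  96  96  95  95  95 111 185 195 154 179 146 139  93  34  14]
 [236 227 219 220 214 164 144 115  94  94  94  93  93  94  93  92 107 180 188 149 171 155 153 103  38  14]
 [236 226 220 220 213 171 145 110  90  90  89  88  89  90  90  90 105 165 155 124 149 151 143  96  41  16]]
6
[[240 241 242 234 225 221 216 183 167 131 103 100 100  99  97  96  96  97 122 171 192 156 143  92  32  13]
 [239 240 240 234 224 221 217 187 168 134 105  99  99  99  98  98  97  98 111 181 204 167 133  79  26  13]
 [239 240 239 232 222 221 217 196 173 138 106  99  98  97  96  95  95  95 105 164 200 181 142  81  30  13]
 [239 239 238 229 221 220 217 194 174 135 103  96  95  95  95  94  94  94 103 162 196 181 147  87  34  16]
 [239 239 238 232 222 220 216 189 166 125  97  91  91  90  91  91  90  90 100 158 177 163 124  75  37  16]]
7
[[240 240 242 234 224 
[... 351 characters left out ...]
5  95  95  95  94  97 124 185 194 156 161 110  40  15]
 [240 238 232 223 219 218 205 173 144 112  94  91  92  91  91  91  91  94 118 168 182 162 145  95  40  17]]
8
[[240 240 241 234 224 220 206 179 145 113 102 100 100 100 100  98  98 107 142 189 179 144 143  94  31  12]
 [240 240 240 230 220 219 209 165 133 110 101 100 100 100  99  98  98 100 126 188 187 139 129  83  27  13]
 [239 239 236 227 220 219 214 172 151 119 100  99  99  97  98  96  96  98 126 188 189 147 154 103  36  14]
 [240 239 232 223 219 219 213 172 136 111  98  96  96  96  96  95  94  97 125 186 193 156 161 110  39  14]
 [240 238 231 223 219 218 205 174 145 111  94  91  92  91  92  91  91  93 119 168 182 161 144  96  40  16]]
```

View pics/n.png

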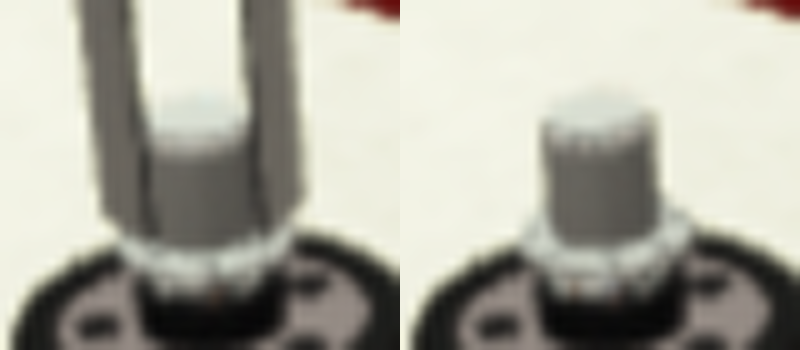

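```bash
python3 - <<'E'
from h import *
for n,z in(("bearing_center",.006),("spacer_center",.015),("driver_grip",.012)):
    print(n,[np.round(atz("side",r["point"],z),3) for r in landmark_of("side",n)[:1]])
print(job.close_job())
E
```

```text
bearing_center [array([ 0.469, -0.315,  0.006])]
spacer_center [array([ 0.54 , -0.113,  0.015])]
driver_grip [array([ 0.735, -0.101,  0.012])]
the job is handed in; nothing more can be done
None
```

The cap is on the axle and pressed onto the spring washer. I estimate the washer is squeezed about 2.7–3 mm of its 6, and the job was handed in at about 22 s.

- **Alignment:** I lined the cap up over the axle tip using both cameras. The views disagreed by a few mm along the tool's y axis, so I chose a compromise and felt the way down.
- **Pressing:** Sliding took a steady reading of about 8–9.5 N. I felt the washer at TCP z ≈ 98.7 mm. I then pressed about 4 mm further, to a peak reading of 18.8 N, well below the 50 N limit on the axle.
- **After letting go:** I opened the fingers and backed off about 10 cm. The last side picture shows the cap upright and on the washer, about 1 mm higher than when held. That matches the expected spring-back.

**Checks that disagreed or are uncertain:**
- **Squeeze depth:** it is not measured directly. Position gives about 2.7–2.9 mm and force a little over 3 mm. One pixel-edge check suggested about 2 mm of spring-back, but other edges gave about 1.1 mm, so I put that one down to shadow.
- **Sliding force:** it read about 10–11 N after adding back the cap's weight, slightly below the stated 12 N.
- **Odd reading:** before the teeth bit, the vertical force once read −5.6 N and then returned to about −2 N. I did not find the cause.
- **Other parts:** the bearing, spacer and screwdriver read within about 10 mm of their first positions, which I take as detector scatter. The arm never came near them.
- **Pictures:** I viewed 12, two past the budget of 10.

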